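# Put the swapped left- and right-hand gate-hinge brackets back on their own outlines

### The job

The four gate-hinge brackets, a long and a short one for each hand, have been laid in the wrong trays. Move each bracket into the tray that has its own outline painted on the floor, same length and same hand, and lay it flat on that outline, turned the same way and covering it; all the trays are full, but the rubber mat is free to set a bracket down on meanwhile. Leave the tin where it stands.

Things in the scene. Friction and masses are not known exactly. Their poses are not given: they have to be found in the camera images.
- long_left: loose steel L-shaped long left-hand hinge bracket, 0.5 kg. Mm: 6 thick plate; foot 100x36, x=-82..18; 36 wide round-ended ear at its +x end points to +y (left, seen from the free end). Origin: underside, where foot and ear centrelines cross; z up. Barrel 30 wide on ear at y=+40, top z=38. Upright web along foot, 10 thick (y=-5..5), x=-12..-78, top z=46: grip it across y near x=-45.
- long_right: loose steel L-shaped long right-hand hinge bracket, 0.5 kg. Mm: 6 thick plate; foot 100x36, x=-82..18; 36 wide round-ended ear at its +x end points to -y (right, seen from the free end). Origin: underside, where foot and ear centrelines cross; z up. Barrel 30 wide on ear at y=-40, top z=38. Upright web along foot, 10 thick (y=-5..5), x=-12..-78, top z=46: grip it across y near x=-45.
- short_left: loose steel L-shaped short left-hand hinge bracket, 0.36 kg. Mm: 6 thick plate; foot 76x36, x=-58..18; 36 wide round-ended ear at its +x end points to +y (left, seen from the free end). Origin: underside, where foot and ear centrelines cross; z up. Barrel 22 wide on ear at y=+24, top z=38. Upright web along foot, 10 thick (y=-5..5), x=-12..-56, top z=46: grip it across y near x=-35.
- short_right: loose steel L-shaped short right-hand hinge bracket, 0.36 kg. Mm: 6 thick plate; foot 76x36, x=-58..18; 36 wide round-ended ear at its +x end points to -y (right, seen from the free end). Origin: underside, where foot and ear centrelines cross; z up. Barrel 22 wide on ear at y=-24, top z=38. Upright web along foot, 10 thick (y=-5..5), x=-12..-56, top z=46: grip it across y near x=-35.
- tray_long_left: fixed plywood tray, 142x150 mm, floor 6 mm above origin (centre of underside), rim 6 wide, 8 above floor. Floor has the black full-size outline of the long left-hand bracket: foot along x, ear at +x end towards +y, reaching 58 mm from foot centreline (this ear shows at the start). Bracket lies right with its origin at tray x=+32, y=0 mm, axes parallel to the tray's.
- tray_long_right: fixed plywood tray, 142x150 mm, floor 6 mm above origin (centre of underside), rim 6 wide, 8 above floor. Floor has the black full-size outline of the long right-hand bracket: foot along x, ear at +x end towards -y, reaching 58 mm from foot centreline (this ear shows at the start). Bracket lies right with its origin at tray x=+32, y=0 mm, axes parallel to the tray's.
- tray_short_left: fixed plywood tray, 142x150 mm, floor 6 mm above origin (centre of underside), rim 6 wide, 8 above floor. Floor has the black full-size outline of the short left-hand bracket: foot along x, ear at +x end towards +y, reaching 42 mm from foot centreline (this ear shows at the start). Bracket lies right with its origin at tray x=+32, y=0 mm, axes parallel to the tray's.
- tray_short_right: fixed plywood tray, 142x150 mm, floor 6 mm above origin (centre of underside), rim 6 wide, 8 above floor. Floor has the black full-size outline of the short right-hand bracket: foot along x, ear at +x end towards -y, reaching 42 mm from foot centreline (this ear shows at the start). Bracket lies right with its origin at tray x=+32, y=0 mm, axes parallel to the tray's.
- mat: bare black rubber mat fixed on the bench, 130 x 150 x 3 mm, empty: a free spot to set a bracket down on meanwhile. Origin: centre of the underside, top 3 mm above it; x is the 130 mm side.
- tin: bystander: low round closed metal tin, 75 mm across, 45 mm high, standing loose on the bench. Origin: centre of its underside.
Not all that is in view belongs to the job. Leave any purple or red look-alike of the short_left alone.

How it is judged:
By the outcome, as a careful person would: the job done as asked, in the order asked, and still so for the second after the job is handed in, with the robot touching nothing.
It also fails if it takes over 136 s, if anything falls off the work surface, if the arm or the gripper's body presses on something with over 40 N, if the wrist force passes 120 N, or if a joint passes its speed limit or range.

### The arm

A 6-joint arm with a two-finger parallel gripper is mounted at the origin on the work surface. World frame = base frame: x ahead of the robot, y to its left, z up, the work surface at z = 0. Lengths are in mm, angles in rad, forces in N, time in s.
With the tool pointing down it reaches from about 350 to 975 mm from the base axis. Payload 7.1 kg.
Tool frame: the origin (TCP) lies at the very end of the fingers, on their centre line; the grasp point (between the pads) lies 19 mm behind it (ctrl.grasp_offset is the distance from the TCP to the grasp point, in mm); z points along the fingers, y is the line along which they close (so a half turn about z gives the same grasp; the last joint's range is limited). The gripper opens to 88 mm and grips with 3 to 60 N. Pads are 20 mm wide; open, the fingers measure 115 mm over their backs; the gripper's body (75 mm by 178 mm) begins 61 mm behind the grasp point.
Start: joints at [1.172, 0.423, 1.63, -0, 1.089, -0.019], TCP at [231.677, 580.457, 222.675] pointing down, gripper open.
Joint ranges: [-3, 3], [-0.9, 2.11], [0.09, 2.58], [-1.31, 4.45], [0.11, 2.69], [-2.54, 2.54]. Speed limits (rad/s): [2.39, 2.39, 3.01, 3.14, 3.14, 3.14].

### API

Orientations are given as a rotation vector (axis times angle).
In Python, from workcell import ctrl, viewer, ticket, models gives the robot as it stands.
- The arm moves only by the tool play_rows, never from a script. Its arguments are lists of equal length, an entry for each row: "dp": the shift along the world's x, y, z in mm, a list of three; "yaw": the turn about the world's z in degrees. In form: {"dp": [[tx, ty, tz], ...], "yaw": [yaw, ...]}. A call has 1 to 8 rows; each row shifts and turns the commanded pose from where the row before left it; what a row does not reach is not made up. A row lasts 1/12 s, in which the tool goes at most 41.7 mm and 7.16 degrees, less where a joint would pass 70% of its speed; a pose out of reach is approached as far as the arm can. A call is refused whole if a number of a shift passes 41.7 or a number of a turn 7.16, either way. A call with a gripper value outside its range is refused whole. "gripper" is the closure, from 0 (fully open) to 1 (shut), set as the call begins (left out, the last holds). The fingers move at their own pace and stop on an object; the grip force is fixed at half the most. Time passes only in rows, so rows that do not move let the fingers close. It gives the time, the measured TCP pose, the force, the opening and the grip force at its end, in the units of the state.
- ctrl.get_obs(): the state, without advancing time (a new reading comes with each control period).
- viewer.get_image(name): name is "scene" or "top" or "wrist"; returns a dict with "pixels" (384x512x3 uint8, red, green, blue), "range_z" (384x512 float32, mm along the optical axis (not along the pixel's ray), 0 where there is no reading), "fx", "fy", "cx", "cy" (pixels), "dist_coeffs" ([k1, k2, p1, p2, k3] as OpenCV has them; the pictures are not rectified), "T" (4x4, takes a point from camera to world coordinates); the wrist camera has in their place "hand_eye" (4x4, takes a point from camera to tool coordinates, whose origin is the TCP and whose axes are the flange's). Camera axes: x right, y up, looking along -z (the intrinsics and any distortion apply to the point x, -y, -z); pixel columns grow to the right and rows downward; lengths in mm; the calibration is good to about 2 mm. A picture is of the moment at which its call begins: read the wrist's pose just before it.
- ticket.close_job(): hands the job in; it is judged then, once.
Trained networks look in a picture, given as the dict that the camera call returned (one of the last four; its "shot" number tells which), for a name from the list of things; names that differ only in an ending like _2 or _b are one class to them, and where a whole thing is asked for, a point or a joint stands for the part that bears it (a point fixed in the world has none). Each returns a list of dicts, best first, with "conf" (0 to 1); they miss things now and then, are a little off and sometimes report something else, mostly with a low value. They report only what shows in the picture. A call takes as long as a camera call. They do not tell look-alikes from the thing itself.
- models.look_for(picture, name): "bbox" ([centre column, centre row, width, height] in pixels, round what is visible of it).
- models.landmark_of(picture, name): "location" ([column, row] in pixels: a listed point, or the origin of a listed thing).
The state is a dict: "t": time; "qpos": joint angles; "qvel": joint speeds; "joint_torque": joint torques, N m; "ee_pos": TCP position; "orientation": TCP orientation; "ft_force": force on the tool from outside, world axes, zero at the start; "moment": the same for the moment, N m; "width": finger opening in mm; "grasp_force": force on a finger pad.
Only numpy, scipy, OpenCV 4.12 (cv2) and the standard library are available. Lean on these libraries where they do the work, as an engineer would, in place of code of your own. Each camera call takes 0.05 s, during which the arm holds its last target. There are 200 camera calls.

## Working session

There is one attempt and no reset: what is moved stays moved. The work goes in short steps, Python scripts to look and compute and a tool call to move; the robot and the scene stay as the last step left them, time stands still between calls to the robot, and variables do not carry over. Pictures are saved under pics/ and viewed, at most 14 in all, crops included, and the job is handed in when it is done.

Besides the shell and the picture viewer there is one more tool, called after "Call:" as name([rows], argument=value, ...), one row to a line, values as JSON. play_rows: Moves the arm, as the interface text tells. Its arguments: {"type":"object","properties":{"dp":{"type":"array"},"yaw":{"type":"array"},"gripper":{"type":"number"}},"required":["dp","yaw"]}

```bash
mkdir -p pics; ls; cat > h.py <<'E'
import numpy as np, cv2
from workcell import ctrl, viewer, ticket, models
def save(p,n): cv2.imwrite(n,cv2.cvtColor(p['pixels'],cv2.COLOR_RGB2BGR))
def cloud(p):
    h,w=p['range_z'].shape
    K=np.array([[p['fx'],0,p['cx']],[0,p['fy'],p['cy']],[0,0,1.]])
    uv=np.stack(np.meshgrid(np.arange(w),np.arange(h)),-1).reshape(-1,1,2).astype(float)
    n=cv2.undistortPoints(uv,K,np.array(p['dist_coeffs'],float)).reshape(h,w,2)
    z=p['range_z'].astype(float)
    P=np.stack([n[...,0]*z,-n[...,1]*z,-z,np.ones_like(z)],-1)
    W=P@np.array(p['T']).T
    W=W[...,:3]; W[z==0]=np.nan
    return W
E
python3 - <<'E'
from h import *
o=ctrl.get_obs();print(o)
for n in['top','scene']:
    p=viewer.get_image(n);save(p,f'pics/{n}0.png');W=cloud(p)
    np.save(f'{n}0.npy',W)
    print(n,np.array(p['T']).round(3).tolist(),p['fx'],p['dist_coeffs'])
    for m in['long_left','long_right','short_left','short_right','tray_long_left','tray_long_right','tray_short_left','tray_short_right','mat','tin']:
        for d in models.landmark_of(p,m)[:3]:
            c,r=d['location'];q=W[int(np.clip(r,0,383)),int(np.clip(c,0,511))];print(m,round(d['conf'],2),np.round([c,r]),q.round(0))
E
```

```text
pics
{'t': 0.0, 'qpos': array([ 1.17202308e+00,  4.23817919e-01,  1.63067072e+00, -6.75222931e-06,
        1.08856749e+00, -1.90099872e-02]), 'qvel': array([-8.64391048e-04,  1.26337120e-04,  1.89019263e-04, -7.67967726e-05,
       -6.99169157e-04, -3.64189970e-04]), 'joint_torque': array([-2.60797897e-04, -5.44620645e+01, -2.73670363e+01,  6.44247676e-02,
        2.26279499e-02, -1.37142110e-04]), 'ee_pos': array([231.46340248, 579.98288744, 221.92356739]), 'orientation': array([-5.92891367e-01, -3.08483535e+00,  2.25059228e-03]), 'ft_force': array([-0.44294423, -0.21890711, -0.98426567]), 'moment': array([ 0.00615544, -0.02534553,  0.00159328]), 'grasp_force': 0.0, 'width': 87.52090306339086}
top [[0.096, 0.967, -0.237, 438.598], [-0.995, 0.094, -0.019, -11.8], [0.003, 0.238, 0.971, 879.126], [0.0, 0.0, 0.0, 1.0]] 365.6958267850099 [-0.00577839  0.          0.          0.          0.        ]
long_left 0.82 [249. 258.] [487. -12.  11.]
long_right 0.62 [159. 176.] [653. 216.  53.]
short_left 0.82 [256. 186.] [649. -13.  52.]
short_left 0.81 [239. 144.] [768.  37.   8.]
short_left 0.
[... 558 characters left out ...]
[0.0, 0.0, 0.0, 1.0]] 389.09767332460603 [-0.12255706  0.          0.          0.          0.        ]
long_left 0.8 [227. 171.] [491. -16.  13.]
long_right 0.75 [333. 190.] [672. 212.  12.]
short_left 0.93 [207. 280.] [ 806. -174.    5.]
short_left 0.84 [253. 214.] [671. -12.  12.]
short_left 0.69 [289. 240.] [777.  35.   5.]
short_right 0.64 [305. 150.] [489. 225.  12.]
short_right 0.26 [247. 212.] [657. -22.  11.]
tray_long_left 0.75 [297. 145.] [490. 199.  38.]
tray_long_right 0.95 [247. 211.] [656. -25.  11.]
tray_short_left 0.7 [327. 188.] [678. 191.  29.]
tray_short_right 0.89 [226. 167.] [473. -16.  14.]
mat 0.7 [168. 234.] [ 640. -223.   -1.]
tin 0.74 [158. 189.] [ 496. -210.   20.]
```

```bash
python3 - <<'E'
import cv2
i=cv2.imread('pics/top0.png')
cv2.imwrite('pics/top0c.png',cv2.resize(i[90:310,90:390],(800,587),interpolation=cv2.INTER_CUBIC))
i=cv2.imread('pics/scene0.png')
cv2.imwrite('pics/scene0c.png',cv2.resize(i[90:315,130:400],(720,600),interpolation=cv2.INTER_CUBIC))
E
```

```text
(no output)
```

View pics/top0c.png

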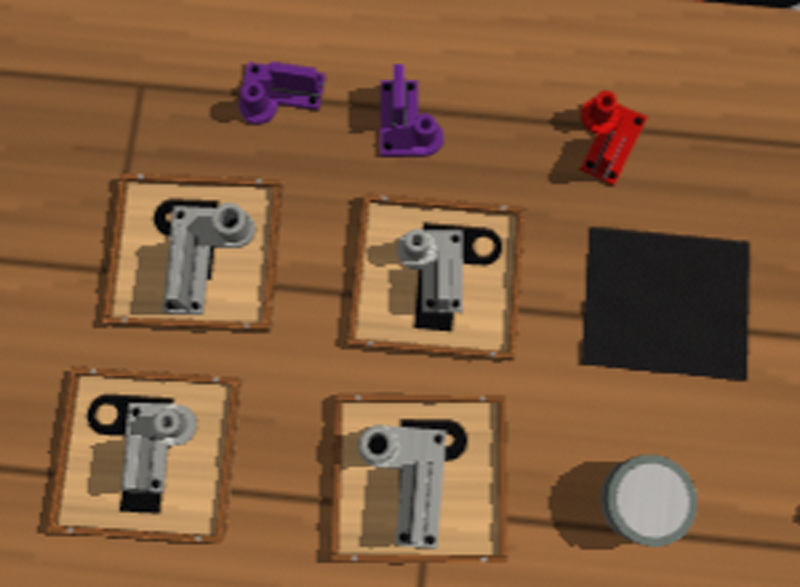

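View pics/scene0c.png

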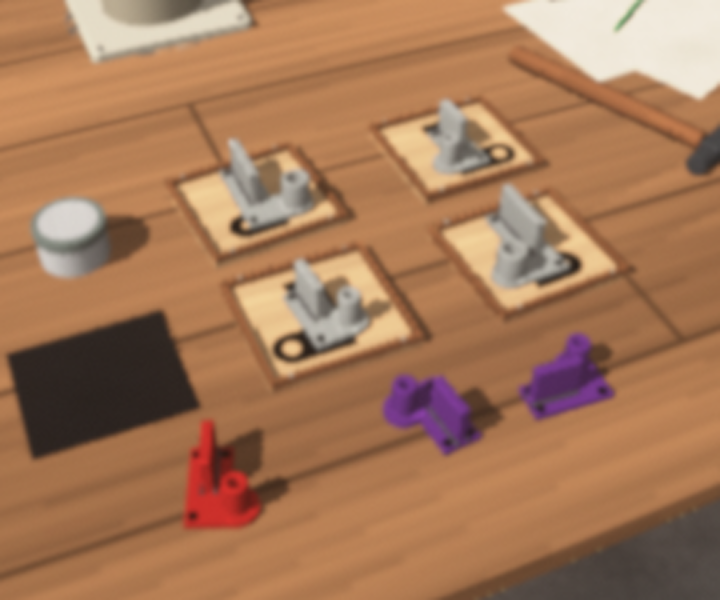

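Top view (crop): A upper-left (≈190,255) has a long right-hand bracket over a short-left outline. B upper-right (≈435,275) has a short left over a long-right outline. C lower-left (≈145,455) has a short right over a long-left outline. D lower-right (≈415,480) has a long left over a short-right outline. The mat is at (665,300) and the tin at (650,500), so the job is two swaps, A↔B and C↔D.

```bash
python3 - <<'E'
from h import *
p=viewer.get_image('wrist');print(p['fx'],p['cx'],p['cy'],p['dist_coeffs'],np.array(p['hand_eye']).round(3).tolist())
W=np.load('top0.npy').reshape(-1,3)
for n,(cx,cy) in dict(A=(645,213),B=(645,0),C=(475,225),D=(475,-8)).items():
    m=(abs(W[:,0]-cx)<75)&(abs(W[:,1]-cy)<75)
    w=W[m&(W[:,2]>48.5)&(W[:,2]<70)]
    if len(w): print(n,len(w),w.mean(0).round(1),np.percentile(w,[2,98],axis=0).round(0).tolist())
    print(np.histogram(W[m][:,2],bins=np.arange(-6,62,4)))
print(np.round(W.reshape(384,512,3)[330,200:300:20],1))
E
```

```text
331.0805839748815 254.57912314649073 197.01045718572976 [-0.03544038  0.          0.          0.          0.        ] [[0.001, 0.962, 0.273, 75.45], [1.0, -0.002, 0.001, 0.887], [0.001, 0.273, -0.962, -161.725], [0.0, 0.0, 0.0, 1.0]]
A 126 [620.5 215.1  52.8] [[590.0, 210.0, 49.0], [652.0, 221.0, 56.0]]
(array([   7,   86,  487, 1563,  577,  479,   38,   23,   27,   20,   22,
         25,   71,   39,   92,   27]), array([-6, -2,  2,  6, 10, 14, 18, 22, 26, 30, 34, 38, 42, 46, 50, 54, 58]))
B 78 [633.1 -17.6  53. ] [[611.0, -23.0, 49.0], [658.0, -6.0, 56.0]]
(array([  11,  257,  559, 1688,  456,  449,   26,    5,    8,    9,    2,
         11,   34,   17,   52,   22]), array([-6, -2,  2,  6, 10, 14, 18, 22, 26, 30, 34, 38, 42, 46, 50, 54, 58]))
C 98 [450.  225.9  52.9] [[429.0, 220.0, 50.0], [470.0, 232.0, 56.0]]
(array([  10,  387,  669, 1896,  490,  443,   24,   15,   13,   13,   19,
         15,   51,   28,   70,   24]), array([-6, -2,  2,  6, 10, 14, 18, 22, 26, 30, 34, 38, 42, 46, 50, 54, 58]))
D 139 [439.7 -15.3  52.9] [[408.0, -21.0, 50.0], [472.0, -11.0, 56.0]]
(array([  10,  361,  674, 1718,  647,  487,   15,    5,    2,    2,    1,
          6,   67,   21,  103,   33]), array([-6, -2,  2,  6, 10, 14, 18, 22, 26, 30, 34, 38, 42, 46, 50, 54, 58]))
[[ 315.7   79.9    2.4]
 [ 320.1   34.9    3.3]
 [ 324.5   -9.9    3.9]
 [ 328.7  -54.8    3.2]
 [ 332.5 -100.1   -0.6]]
```

Call:
play_rows([
  [20,-40,20],
  [20,-40,20],
  [20,-40,20],
  [20,-40,20],
  [20,-40,20],
  [20,-40,20],
  [20,-40,20],
  [20,-40,20],
], yaw=[2.7,2.7,2.7,2.7,2.7,2.7,2.7,2.7])

```text
t: 1.82
ee_pos: [368.1, 306.5, 359.8]
orientation: [0.0, 3.141, 0.001]
ft_force: [1.4, 1.1, 0.4]
width: 87.7
grasp_force: 0.0
```

Call:
play_rows([
  [28,-16,-32],
  [28,-16,-32],
  [28,-16,-32],
  [28,-16,-32],
  [28,-16,-32],
  [0,0,0],
  [0,0,0],
], yaw=[0,0,0,0,0,0,0])

```text
t: 2.4
ee_pos: [496.0, 233.6, 210.1]
orientation: [-0.008, -3.138, 0.003]
ft_force: [-0.6, 1.1, 0.5]
width: 88.0
grasp_force: 0.0
```

```bash
cat >> h.py <<'E'
from scipy.spatial.transform import Rotation as R
def wrist():
    o=ctrl.get_obs(); p=viewer.get_image('wrist')
    M=np.eye(4);M[:3,:3]=R.from_rotvec(o['orientation']).as_matrix();M[:3,3]=o['ee_pos']
    p['T']=M@np.array(p['hand_eye']);return o,p
E
python3 - <<'E'
from h import *
o,p=wrist();save(p,'pics/w1.png');W=cloud(p);print(o['ee_pos'],np.array(p['T']).round(2)[:3,3])
f=W[(abs(W[...,0]-330)<20)]
print(np.nanmedian(f,0))
for m in ['short_right','long_right','tray_long_left','tray_short_left']:
  for d in models.landmark_of(p,m)[:2]:print(m,d)
E
```

```text
[495.97981938 233.63000254 210.07885025] [421.51 235.29 372.09]
[ 3.33355055e+02  2.28957179e+02 -1.18847971e-01]
short_right {'location': [251.3, 161.5], 'conf': 0.63}
short_right {'location': [247.9, 308.9], 'conf': 0.16}
long_right {'location': [245.8, 306.9], 'conf': 0.73}
tray_short_left {'location': [241.3, 287.2], 'conf': 0.69}
tray_short_left {'location': [245.9, 306.7], 'conf': 0.5}
```

View pics/w1.png

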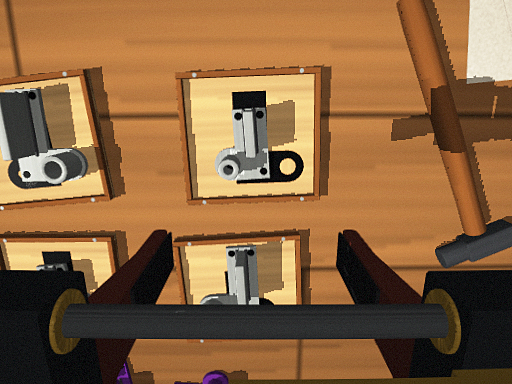

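Wrist view: tray C is fully visible at (253,135), with the short-right bracket near (250,160) and the long-left outline's ear hole at (290,165). I'll write an edge-projection fit for the poses.

```bash
cat >> h.py <<'E'
from scipy.optimize import minimize
def seg(a,b,n=60): return np.linspace(a,b,n)
def rect(x0,x1,y0,y1,z): 
    c=[(x0,y0,z),(x1,y0,z),(x1,y1,z),(x0,y1,z)];return np.vstack([seg(c[i],c[(i+1)%4]) for i in range(4)])
def circ(x,y,r,z,a0=0,a1=2*np.pi):
    t=np.linspace(a0,a1,80);return np.stack([x+r*np.cos(t),y+r*np.sin(t),0*t+z],1)
def tray_model(): return np.vstack([rect(-71,71,-75,75,14),rect(-65,65,-69,69,14)])
def outline_model(long,s):
    xl,r=(-82,40) if long else (-58,24)
    return np.vstack([seg((xl,-18,6),(xl,18,6),40),circ(0,s*r,18,6,0 if s>0 else np.pi,np.pi if s>0 else 2*np.pi),seg((18,-18*s,6),(18,s*r,6))])
def br_model(long,s,z0):
    xl,xw,yb,rb=(-82,-78,40,15) if long else (-58,-56,24,11)
    return np.vstack([rect(xw,-12,-5,5,z0+46),rect(xw,-12,-5,5,z0+46),circ(0,s*yb,rb,z0+38),circ(0,s*yb,rb,z0+38),
      seg((xl,-18,z0+6),(xl,18,z0+6)),seg((xl,18,z0+6),(18 if s<0 else -18,18,z0+6)),seg((xl,-18,z0+6),(18 if s>0 else -18,-18,z0+6)),seg((18,-18*s,z0+6),(18,s*yb,z0+6),30)])
def proj(p,P):
    K=np.array([[p['fx'],0,p['cx']],[0,p['fy'],p['cy']],[0,0,1.]])
    T=np.linalg.inv(p['T']);C=P@T[:3,:3].T+T[:3,3];C=C*[1,-1,-1]
    return cv2.projectPoints(C.reshape(-1,1,3),np.zeros(3),np.zeros(3),K,np.array(p['dist_coeffs'],float))[0].reshape(-1,2)
def place(M,v):
    c,s=np.cos(v[2]),np.sin(v[2]);return np.stack([v[0]+c*M[:,0]-s*M[:,1],v[1]+s*M[:,0]+c*M[:,1],M[:,2]],1)
def fit(p,M,v0,rng=12,arng=.12):
    g=cv2.cvtColor(p['pixels'],cv2.COLOR_RGB2LAB).astype(np.float32)
    G=sum(np.hypot(cv2.Sobel(g[...,i],cv2.CV_32F,1,0),cv2.Sobel(g[...,i],cv2.CV_32F,0,1)) for i in range(3))
    G=np.minimum(G,250)
    def mk(s):
        B=cv2.GaussianBlur(G,(0,0),s)
        def f(v):
            q=proj(p,place(M,v)).astype(np.float32)
            return -float(cv2.remap(B,q[:,:1],q[:,1:],cv2.INTER_LINEAR,borderValue=0).mean())
        return f
    f=mk(1.5)
    g0=min(((f((v0[0]+a,v0[1]+b,v0[2]+c)),(v0[0]+a,v0[1]+b,v0[2]+c)) for a in np.arange(-rng,rng+1,3) for b in np.arange(-rng,rng+1,3) for c in np.linspace(-arng,arng,7)))[1]
    for s in(1.2,.7):
        f=mk(s);r=minimize(f,g0,method='Nelder-Mead',options=dict(initial_simplex=[g0]+[np.add(g0,d) for d in((2,0,0),(0,2,0),(0,0,.03))]));g0=r.x
    return g0,-r.fun
BR=dict(LL=(1,1),LR=(1,-1),SL=(0,1),SR=(0,-1))
def draw(p,n,items):
    i=cv2.cvtColor(p['pixels'],cv2.COLOR_RGB2BGR);i=cv2.resize(i,None,fx=2,fy=2)
    for M,v,c in items:
        for q in proj(p,place(M,v)): cv2.circle(i,(int(2*q[0]+1),int(2*q[1]+1)),0,c,-1)
    cv2.imwrite(n,i)
E
cat > look.py <<'E'
import sys
from h import *
o,p=wrist()
items=[]
for a in sys.argv[1:]:   # TRAYkind:x:y  or BRkind@z0:x:y
    k,x,y,*t=a.split(':');v0=(float(x),float(y),float(t[0]) if t else 0.)
    if k[0]=='T': M=tray_model();v,s=fit(p,M,v0,15);items.append((M,v,(0,255,0)));lo=BR[k[1:]];
    else:
        n,z=k.split('@');M=br_model(*BR[n],float(z));v,s=fit(p,M,v0);items.append((M,v,(255,0,255)))
    print(k,v.round(1)[:2],'deg',np.degrees(v[2]).round(2),'score',round(s,1))
    if k[0]=='T':
        c,sn=np.cos(v[2]),np.sin(v[2]);w=(v[0]+32*c,v[1]+32*sn,v[2])
        M=outline_model(*lo);w2,s=fit(p,M,w,6,.05);items.append((M,w2,(0,255,255)))
        print('  target from rim',np.round(w[:2],1),'from outline',w2.round(1)[:2],np.degrees(w2[2]).round(2),round(s,1))
import time
draw(p,f'pics/fit{int(o["t"]*100)}.png',items)
E
python3 look.py TLL:465:228 SR@6:485:226
```

```text
TLL [457.1 229. ] deg 1.92 score 190.2
  target from rim [489.1 230.1] from outline [489.2 230.3] 1.87 232.6
SR@6 [482.6 231.2] deg 4.07 score 209.3
```

```bash
python3 -c "
import cv2,glob
i=cv2.imread(sorted(glob.glob('pics/fit*'))[-1]);cv2.imwrite('pics/a.png',cv2.resize(i[110:430,330:670],None,fx=1.7,fy=1.7))"
```

```text
(no output)
```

View pics/a.png

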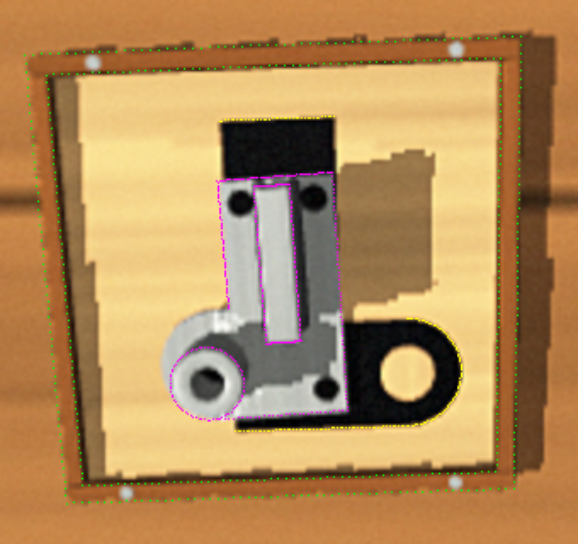

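The fit overlays match tightly: the rim, the outline and bracket C all agree. Next I'll survey D, B and A.

Call:
play_rows([
  [0,-40,0],
  [0,-40,0],
  [0,-40,0],
  [0,-40,0],
  [0,-40,0],
  [0,-40,0],
  [0,0,0],
  [0,0,0],
], yaw=[0,0,0,0,0,0,0,0])

```text
t: 3.37
ee_pos: [496.3, -6.4, 213.0]
orientation: [0.01, 3.14, 0.0]
ft_force: [0.2, 0.4, 0.6]
width: 87.8
grasp_force: 0.0
```

```bash
python3 look.py TSR:462:-8 LL@6:483:-14
```

```text
TSR [460.3 -11.4] deg 5.2 score 191.8
  target from rim [492.2  -8.6] from outline [492.1  -7.8] 5.33 205.4
LL@6 [484.  -12.8] deg 0.69 score 187.1
```

Call:
play_rows([
  [35,0,0],
  [35,0,0],
  [35,0,0],
  [35,0,0],
  [35,0,0],
  [0,0,0],
  [0,0,0],
], yaw=[0,0,0,0,0,0,0])

```text
t: 4.0
ee_pos: [672.0, -2.6, 211.5]
orientation: [0.0, -3.141, -0.0]
ft_force: [-0.2, -0.2, -0.6]
width: 87.9
grasp_force: 0.0
```

```bash
python3 look.py TLR:638:-5 SL@6:670:-15
```

```text
TLR [641.  -10.3] deg 0.54 score 193.3
  target from rim [673. -10.] from outline [673.4  -9.2] 0.32 237.0
SL@6 [665.9 -12.5] deg 5.25 score 181.9
```

Call:
play_rows([
  [0,36,0],
  [0,36,0],
  [0,36,0],
  [0,36,0],
  [0,36,0],
  [0,36,0],
  [0,0,0],
  [0,0,0],
], yaw=[0,0,0,0,0,0,0,0])

```text
t: 4.72
ee_pos: [669.2, 213.6, 212.3]
orientation: [0.002, -3.141, 0.0]
ft_force: [-0.1, 0.4, -0.2]
width: 87.8
grasp_force: 0.0
```

```bash
python3 look.py TSL:640:212 LR@6:666:214; python3 -c "
import cv2,glob
f=sorted(glob.glob('pics/fit*'),key=lambda s:int(s[8:-4]))[-3:]
i=cv2.hconcat([cv2.resize(cv2.imread(x)[60:460,240:760],(400,308)) for x in f[:2]])
j=cv2.hconcat([cv2.resize(cv2.imread(x)[60:460,240:760],(400,308)) for x in [f[2],f[2]]])
cv2.imwrite('pics/b.png',cv2.vconcat([i,j])[:600])"
```

```text
TSL [642.8 214.9] deg 3.24 score 191.5
  target from rim [674.7 216.8] from outline [674.8 216.9] 4.01 210.4
LR@6 [665.4 220.5] deg 2.88 score 214.8
```

View pics/b.png

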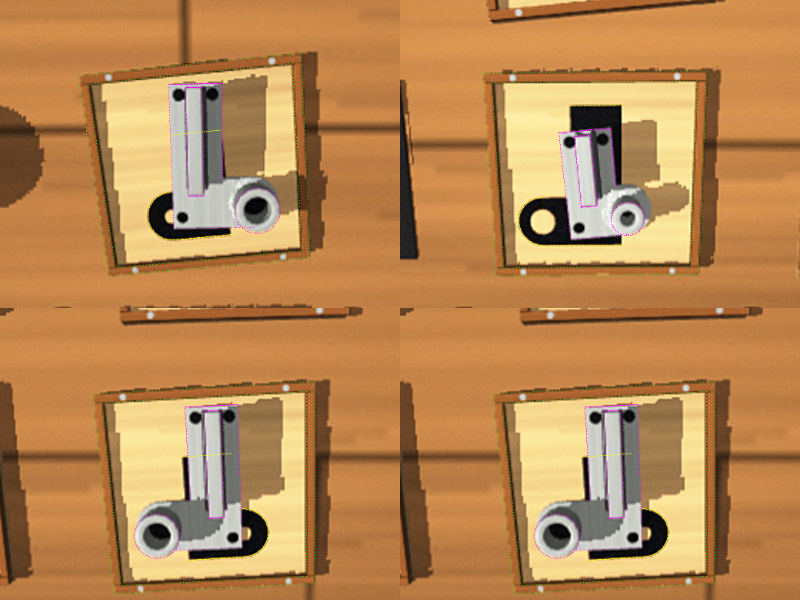

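All four fits lie on their edges. In the montage, D is top left, B top right and A along the bottom. First pick is LR from A.

Call:
play_rows([
  [-11,1.2,-36],
  [-11,1.2,-36],
  [-11,1.2,-36],
  [-10.7,1.3,-36],
  [0,0,0],
  [0,0,0],
], yaw=[0.7,0.7,0.7,0.8,0,0])

```text
t: 5.27
ee_pos: [625.7, 214.3, 67.0]
orientation: [0.073, -3.137, 0.002]
ft_force: [0.5, 0.5, 0.3]
width: 87.8
grasp_force: 0.0
```

```bash
cat > pose.py <<'E'
from h import *
o=ctrl.get_obs();X=R.from_rotvec(o['orientation']).as_matrix();print(o['t'],o['ee_pos'].round(1),'yaw',np.degrees(np.arctan2(-X[1,0],-X[0,0])).round(2),'tilt',X[:2,2].round(4),'F',o['ft_force'].round(1),o['width'].round(1))
E
python3 pose.py
```

```text
Traceback (most recent call last):
  File "pose.py", line 2, in <module>
    o=ctrl.get_obs();X=R.from_rotvec(o['orientation']).as_matrix();print(o['t'],o['ee_pos'].round(1),'yaw',np.degrees(np.arctan2(-X[1,0],-X[0,0])).round(2),'tilt',X[:2,2].round(4),'F',o['ft_force'].round(1),o['width'].round(1))
                                                                                                                                                                                                               ^^^^^^^^^^^^^^^^
AttributeError: 'float' object has no attribute 'round'
```

```bash
sed -i "s/o\['width'\].round(1)/round(o['width'],1)/" pose.py; python3 pose.py;python3 pose.py
```

```text
5.2667 [625.7 214.3  67. ] yaw 2.67 tilt [-0.0041 -0.0015] F [0.5 0.5 0.3] 87.8
5.2667 [625.7 214.3  67. ] yaw 2.67 tilt [-0.0041 -0.0015] F [0.5 0.5 0.3] 87.8
```

Call:
play_rows([
  [0,0,0],
], yaw=[0])

```text
t: 5.35
ee_pos: [629.2, 215.4, 70.2]
orientation: [-0.073, 3.138, 0.001]
ft_force: [1.1, -0.5, -0.7]
width: 87.8
grasp_force: 0.0
```

```bash
python3 pose.py
```

```text
5.35 [629.2 215.4  70.2] yaw 2.67 tilt [0.0027 0.0007] F [ 1.1 -0.5 -0.7] 87.8
```

```bash
python3 - <<'E'
from h import *
L=[];Q=[]
for i in range(8):
    viewer.get_image('wrist');o=ctrl.get_obs();L.append(np.r_[o['ee_pos'],o['orientation']*np.sign(o['orientation'][1])]);Q.append(o['qpos'])
L=np.array(L);print(L.round(3),L.mean(0),L.std(0));print(np.std(Q,0),o['t'])
E
```

```text
[[ 6.29948e+02  2.15763e+02  7.09200e+01 -7.30000e-02  3.13600e+00
   2.00000e-03]
 [ 6.30069e+02  2.15963e+02  7.10850e+01 -7.40000e-02  3.13600e+00
   2.00000e-03]
 [ 6.29876e+02  2.16015e+02  7.09310e+01 -7.40000e-02  3.13600e+00
   2.00000e-03]
 [ 6.29506e+02  2.16039e+02  7.05760e+01 -7.40000e-02  3.13700e+00
   2.00000e-03]
 [ 6.29066e+02  2.16013e+02  7.01450e+01 -7.40000e-02  3.13700e+00
   2.00000e-03]
 [ 6.28633e+02  2.15960e+02  6.96390e+01 -7.50000e-02  3.13800e+00
   1.00000e-03]
 [ 6.28278e+02  2.15929e+02  6.92270e+01 -7.50000e-02  3.13900e+00
   1.00000e-03]
 [ 6.27985e+02  2.15932e+02  6.88860e+01 -7.50000e-02  3.13900e+00
   1.00000e-03]] [ 6.29170229e+02  2.15951626e+02  7.01760827e+01 -7.41230576e-02
  3.13731712e+00  1.50283200e-03] [7.51948878e-01 8.07538242e-02 7.87607122e-01 5.73402235e-04
 1.28274859e-03 5.64049487e-04]
[3.57590172e-04 7.48386672e-04 9.25322464e-04 4.85998083e-05
 3.56804843e-04 2.30258699e-05] 5.75
```

Call:
play_rows([
  [0,0,0],
  [0,0,0],
  [0,0,0],
  [0,0,0],
], yaw=[0,0,0,0])

```text
t: 6.08
ee_pos: [627.4, 215.8, 67.9]
orientation: [0.075, -3.141, 0.0]
ft_force: [-0.1, -1.0, 1.2]
width: 87.9
grasp_force: 0.0
```

```bash
cat pose.py > /dev/null; python3 pose.py; python3 -c "
from h import *
for i in range(3): viewer.get_image('wrist');print(ctrl.get_obs()['ee_pos'].round(2))"
```

```text
6.0833 [627.4 215.8  67.9] yaw 2.74 tilt [-0.0001 -0.0001] F [-0.1 -1.   1.2] 87.9
[627.41 215.84  67.92]
[627.4  215.87  67.91]
[627.39 215.82  67.91]
```

Call:
play_rows([
  [-1.9,2.7,-10],
  [0,0,-20],
  [0,0,-20],
  [0,0,0],
  [0,0,0],
  [0,0,0],
  [0,0,0],
  [0,0,0],
], yaw=[0.1,0,0,0,0,0,0,0])

```text
t: 6.9
ee_pos: [626.4, 218.8, 19.2]
orientation: [-0.078, 3.139, 0.001]
ft_force: [0.9, -0.1, -0.6]
width: 87.7
grasp_force: 0.0
```

Call:
play_rows([
  [0,0,0],
  [0,0,0],
  [0,0,0],
  [0,0,0],
  [0,0,0],
  [0,0,0],
  [0,0,0],
  [0,0,0],
], yaw=[0,0,0,0,0,0,0,0], gripper=1)

```text
t: 7.57
ee_pos: [625.5, 218.5, 18.0]
orientation: [0.078, -3.141, 0.0]
ft_force: [-0.2, -0.1, 0.6]
width: 37.8
grasp_force: 0.0
```

Call:
play_rows([
  [0,0,0],
  [0,0,0],
  [0,0,0],
  [0,0,0],
  [0,0,0],
  [0,0,0],
  [0,0,0],
], yaw=[0,0,0,0,0,0,0])

```text
t: 8.15
ee_pos: [625.5, 218.4, 18.0]
orientation: [0.078, -3.14, 0.0]
ft_force: [0.0, -1.2, -0.3]
width: 9.8
grasp_force: 30.0
```

Call:
play_rows([
  [0,0,5],
  [0,0,10],
  [0,0,20],
  [0,0,30],
  [0,0,30],
  [0,0,15],
  [0,0,0],
  [0,0,0],
], yaw=[0,0,0,0,0,0,0,0])

```text
t: 8.82
ee_pos: [625.6, 218.6, 128.8]
orientation: [-0.078, 3.139, 0.001]
ft_force: [-0.1, -0.7, -7.0]
width: 9.7
grasp_force: 30.0
```

Call:
play_rows([
  [1,-20,0],
  [1,-35,0],
  [1,-35,0],
  [1,-35,0],
  [1,-35,0],
  [0,-35,0],
  [0,-35,0],
  [0,-35,0],
], yaw=[0,0,0,0,0,0,0,0])

```text
t: 9.48
ee_pos: [628.5, -47.9, 125.6]
orientation: [0.078, -3.136, -0.001]
ft_force: [0.3, 0.1, -6.0]
width: 9.9
grasp_force: 30.0
```

Call:
play_rows([
  [0,-35,0],
  [0,-35,0],
  [0,-35,0],
  [0,-30,0],
  [0,-20,0],
  [0,0,0],
  [0,0,0],
  [0,0,0],
], yaw=[0,0,0,0,0,0,0,0])

```text
t: 10.15
ee_pos: [629.2, -200.7, 126.1]
orientation: [0.077, -3.137, -0.002]
ft_force: [0.0, -0.1, -6.4]
width: 9.7
grasp_force: 30.0
```

Call:
play_rows([
  [0,0,-30],
  [0,0,-30],
  [0,0,-25],
  [0,0,-15],
  [0,0,-6],
  [0,0,0],
  [0,0,0],
  [0,0,0],
], yaw=[0,0,0,0,0,0,0,0])

```text
t: 10.82
ee_pos: [631.9, -201.6, 23.6]
orientation: [-0.078, 3.138, -0.001]
ft_force: [-0.7, 0.0, -5.3]
width: 9.9
grasp_force: 30.0
```

Call:
play_rows([
  [0,0,0],
  [0,0,0],
  [0,0,-3],
  [0,0,-3],
  [0,0,-1],
  [0,0,0],
  [0,0,0],
  [0,0,0],
], yaw=[0,0,0,0,0,0,0,0])

```text
t: 11.48
ee_pos: [630.5, -201.5, 15.0]
orientation: [0.078, -3.141, 0.0]
ft_force: [-0.8, 0.6, -4.1]
width: 9.6
grasp_force: 30.0
```

```bash
python3 pose.py
```

```text
11.4833 [ 630.5 -201.5   15. ] yaw 2.84 tilt [-0.0001 -0.    ] F [-0.8  0.6 -4.1] 9.6
```

Call:
play_rows([
  [0,0,0],
  [0,0,0],
  [0,0,0],
  [0,0,0],
  [0,0,0],
  [0,0,20],
  [0,0,40],
  [0,0,40],
], yaw=[0,0,0,0,0,0,0,0], gripper=0.5)

```text
t: 12.15
ee_pos: [629.2, -201.0, 114.5]
orientation: [0.078, -3.137, -0.002]
ft_force: [0.3, -0.4, 0.7]
width: 43.8
grasp_force: 0.0
```

Call:
play_rows([
  [20,0,40],
  [20,0,40],
  [20,0,15],
  [0,0,0],
  [0,0,0],
  [0,0,0],
  [0,0,0],
  [0,0,0],
], yaw=[0,0,0,0,0,0,0,0])

```text
t: 12.82
ee_pos: [686.1, -201.3, 202.5]
orientation: [0.077, -3.137, -0.002]
ft_force: [0.0, 0.2, -0.5]
width: 44.0
grasp_force: 0.0
```

```bash
python3 pose.py; python3 look.py LR@3:670.5:-199.5:.05
```

```text
12.8167 [ 686.1 -201.3  202.5] yaw 2.82 tilt [-0.0036  0.001 ] F [ 0.   0.2 -0.5] 44.0
LR@3 [ 670.1 -199.1] deg 3.08 score 222.2
```

Call:
play_rows([
  [-3,35,0],
  [-3,35,0],
  [-3,35,0],
  [-3,35,0],
  [-3,31,0],
  [0,20,0],
  [0,0,0],
  [0,0,0],
], yaw=[0.4,0.4,0.4,0.4,0.4,0.4,0,0])

```text
t: 13.53
ee_pos: [672.3, -9.7, 204.0]
orientation: [0.147, -3.137, 0.0]
ft_force: [0.5, -0.9, 1.0]
width: 44.2
grasp_force: 0.0
```

Call:
play_rows([
  [0,0,0],
  [0,0,0],
  [0,0,0],
  [0,0,0],
  [0,0,0],
  [0,0,0],
], yaw=[0,0,0,0,0,0])

```text
t: 14.03
ee_pos: [672.9, -11.1, 204.6]
orientation: [-0.142, 3.138, -0.0]
ft_force: [0.3, -0.5, 0.2]
width: 44.0
grasp_force: 0.0
```

```bash
python3 pose.py; python3 look.py TLR:641:-10 SL@6:666:-12.5:.09
```

```text
14.0333 [672.9 -11.1 204.6] yaw 5.2 tilt [ 0.0001 -0.    ] F [ 0.3 -0.5  0.2] 44.0
TLR [641.2 -10.2] deg 0.59 score 196.1
  target from rim [673.2  -9.9] from outline [673.2  -9.2] 0.61 233.7
SL@6 [665.7 -12.3] deg 5.0 score 198.2
```

Call:
play_rows([
  [-10,-1,-35],
  [-10,-1,-35],
  [-10,-1,-35],
  [-9.1,-1,-31.6],
  [0,0,0],
  [0,0,0],
  [0,0,0],
  [0,0,0],
], yaw=[0,0,0,0,0,0,0,0])

```text
t: 14.75
ee_pos: [636.3, -14.5, 70.5]
orientation: [-0.144, 3.134, -0.001]
ft_force: [0.0, -0.2, 0.8]
width: 44.2
grasp_force: 0.0
```

Call:
play_rows([
  [0,0,-10],
  [0,0,-20],
  [0,0,-20],
  [0,0,0],
  [0,0,0],
  [0,0,0],
  [0,0,0],
  [0,0,0],
], yaw=[0,0,0,0,0,0,0,0])

```text
t: 15.42
ee_pos: [634.7, -14.5, 19.3]
orientation: [-0.143, 3.136, -0.0]
ft_force: [-0.3, -0.0, 0.5]
width: 43.8
grasp_force: 0.0
```

```bash
python3 pose.py
```

```text
15.4167 [634.7 -14.5  19.3] yaw 5.24 tilt [ 0.0022 -0.0001] F [-0.3 -0.   0.5] 43.8
```

Call:
play_rows([
  [0,0,0],
  [0,0,0],
  [0,0,0],
  [0,0,0],
  [0,0,0],
  [0,0,0],
  [0,0,0],
  [0,0,0],
], yaw=[0,0,0,0,0,0,0,0], gripper=1)

```text
t: 16.08
ee_pos: [633.7, -14.6, 18.0]
orientation: [0.144, -3.138, 0.0]
ft_force: [0.7, -2.0, 1.0]
width: 9.6
grasp_force: 30.0
```

```bash
python3 pose.py
```

```text
16.0833 [633.7 -14.6  18. ] yaw 5.24 tilt [-0.     -0.0002] F [ 0.7 -2.   1. ] 9.6
```

Call:
play_rows([
  [0,0,5],
  [0,0,10],
  [0,0,20],
  [0,0,30],
  [0,0,30],
  [0,0,15],
  [0,0,0],
  [0,0,0],
], yaw=[0,0,0,0,0,0,0,0])

```text
t: 16.75
ee_pos: [634.0, -14.4, 128.9]
orientation: [-0.144, 3.137, -0.0]
ft_force: [-0.3, -0.4, -4.2]
width: 10.1
grasp_force: 30.0
```

Call:
play_rows([
  [5,25,10],
  [6,35,10],
  [6,35,10],
  [6,35,10],
  [6,35,10],
  [6,35,10],
  [6,30,2],
  [0,0,0],
], yaw=[-0.3,-0.3,-0.3,-0.3,-0.3,-0.3,0,0])

```text
t: 17.42
ee_pos: [674.7, 221.4, 188.7]
orientation: [0.101, -3.14, -0.003]
ft_force: [0.0, -0.3, -4.4]
width: 10.0
grasp_force: 30.0
```

Call:
play_rows([
  [0,0,0],
  [0,0,0],
  [0,0,0],
  [0,0,0],
  [0,0,0],
  [0,0,0],
  [0,0,0],
], yaw=[0,0,0,0,0,0,0])

```text
t: 18.0
ee_pos: [674.8, 214.9, 190.0]
orientation: [-0.093, 3.14, -0.0]
ft_force: [-0.3, 1.0, -3.7]
width: 9.7
grasp_force: 30.0
```

```bash
python3 pose.py; python3 look.py TSL:643:215:.06; cp $(ls -t pics/fit*|head -1) pics/c0.png; python3 -c "
import cv2;cv2.imwrite('pics/c.png',cv2.resize(cv2.imread('pics/c0.png'),(800,600)))"
```

```text
18.0 [674.8 214.9 190. ] yaw 3.39 tilt [ 0. -0.] F [-0.3  1.  -3.7] 9.7
TSL [642.6 215.1] deg 3.23 score 187.3
  target from rim [674.6 216.9] from outline [675.1 216.9] 3.42 235.4
```

View pics/c.png

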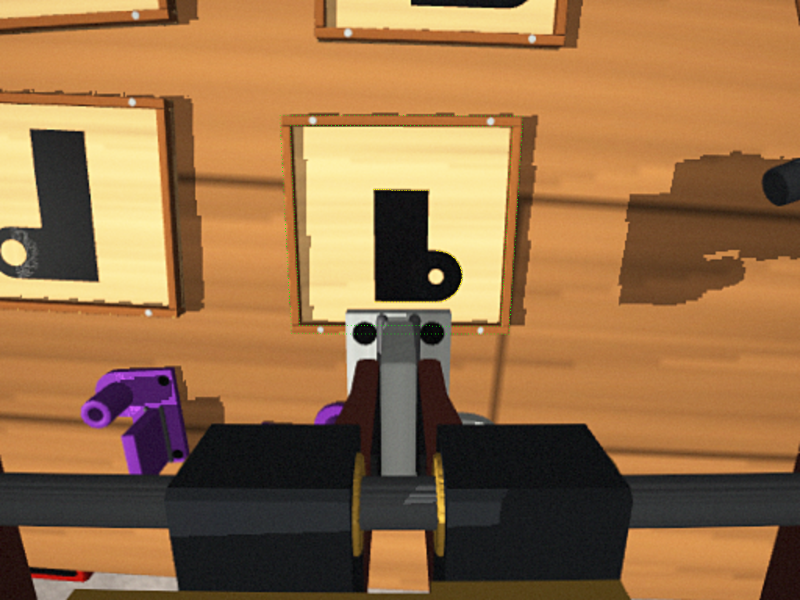

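Tray A (380,225 in the picture) is empty. Its short-left outline is fully in view and the rim and outline fits agree. Lowering SL onto it.

Call:
play_rows([
  [-8,0,-35],
  [-8,0,-35],
  [-8,0.1,-35],
  [-8,0,-35],
  [0,0,-15],
  [0,0,-7],
  [0,0,0],
  [0,0,0],
], yaw=[0,0,-0.1,0,0,0,0,0])

```text
t: 18.72
ee_pos: [644.7, 216.1, 29.5]
orientation: [-0.091, 3.137, 0.001]
ft_force: [-0.5, 0.3, -2.8]
width: 9.9
grasp_force: 30.0
```

Call:
play_rows([
  [0,0,0],
  [0,0,0],
  [0,0,0],
  [0,0,0],
  [0,0,0],
], yaw=[0,0,0,0,0])

```text
t: 19.13
ee_pos: [643.1, 215.7, 28.7]
orientation: [-0.091, 3.139, 0.0]
ft_force: [-0.9, 1.3, -4.1]
width: 10.0
grasp_force: 30.0
```

```bash
python3 pose.py
```

```text
19.1333 [643.1 215.7  28.7] yaw 3.34 tilt [0.001  0.0003] F [-0.9  1.3 -4.1] 10.0
```

Call:
play_rows([
  [0,-0.5,-4],
  [0,0,-4],
  [0,0,-2],
  [0,0,0],
  [0,0,0],
  [0,0,0],
  [0,0,0],
  [0,0,0],
], yaw=[0,0,0,0,0,0,0,0])

```text
t: 19.8
ee_pos: [642.5, 215.0, 18.0]
orientation: [0.092, -3.14, 0.0]
ft_force: [-2.8, -1.5, 2.3]
width: 9.5
grasp_force: 30.0
```

```bash
python3 pose.py
```

```text
19.8 [642.5 215.   18. ] yaw 3.34 tilt [-0.0005 -0.0002] F [-2.8 -1.5  2.3] 9.5
```

Contact made, so I'll release, rise and look.

Call:
play_rows([
  [0,0,0],
  [0,0,0],
  [0,0,0],
  [0,0,0],
  [0,0,0],
  [0,0,20],
  [0,0,40],
  [0,0,40],
], yaw=[0,0,0,0,0,0,0,0], gripper=0.5)

```text
t: 20.47
ee_pos: [641.3, 214.7, 117.3]
orientation: [0.091, -3.136, 0.002]
ft_force: [0.3, 0.5, -0.2]
width: 43.7
grasp_force: 0.0
```

Call:
play_rows([
  [15,0,40],
  [15,0,40],
  [0,0,0],
  [0,0,0],
  [0,0,0],
  [0,0,0],
  [0,0,0],
  [0,0,0],
], yaw=[0,0,0,0,0,0,0,0])

```text
t: 21.13
ee_pos: [670.9, 214.9, 194.2]
orientation: [0.092, -3.137, 0.001]
ft_force: [-0.6, 0.2, -0.4]
width: 44.0
grasp_force: 0.0
```

```bash
python3 pose.py; python3 look.py TSL:643:215:.06 SL@6:674.7:217:.06
```

```text
21.1333 [670.9 214.9 194.2] yaw 3.35 tilt [-0.0028 -0.0009] F [-0.6  0.2 -0.4] 44.0
TSL [642.8 215.1] deg 3.36 score 195.6
  target from rim [674.7 217. ] from outline [676.2 218.6] 2.64 187.1
SL@6 [674.5 217.6] deg 3.37 score 190.4
```

Call:
play_rows([
  [-3.5,-30,0],
  [-3.5,-35,0],
  [-3.5,-35,0],
  [-3.5,-35,0],
  [-3.5,-35,0],
  [-3.5,-35,0],
  [-3.5,-35,0],
  [-3.5,-35,0],
], yaw=[-0.1,-0.1,-0.1,-0.1,-0.1,0,0,0])

```text
t: 21.85
ee_pos: [643.3, -61.4, 195.5]
orientation: [0.078, -3.14, -0.0]
ft_force: [0.0, 0.3, 1.3]
width: 44.0
grasp_force: 0.0
```

Call:
play_rows([
  [-3.5,-35,-25],
  [-3.5,-35,-25],
  [-3.5,-35,-25],
  [-3.5,-36.5,-25],
  [0,0,-28],
  [0,0,0],
  [0,0,0],
  [0,0,0],
], yaw=[0,0,0,0,0,0,0,0])

```text
t: 22.52
ee_pos: [631.1, -194.8, 72.9]
orientation: [-0.079, 3.14, -0.0]
ft_force: [-0.4, -0.4, 0.1]
width: 43.7
grasp_force: 0.0
```

Call:
play_rows([
  [0,0,0],
  [0,0,0],
  [0,0,0],
  [0,0,0],
  [0,0,0],
  [0,0,0],
], yaw=[0,0,0,0,0,0])

```text
t: 23.02
ee_pos: [630.7, -195.4, 72.5]
orientation: [-0.078, 3.14, -0.0]
ft_force: [-0.5, 0.1, -1.0]
width: 44.0
grasp_force: 0.0
```

```bash
python3 pose.py
```

```text
23.0167 [ 630.7 -195.4   72.5] yaw 2.86 tilt [ 0.0005 -0.0002] F [-0.5  0.1 -1. ] 44.0
```

Call:
play_rows([
  [0,-6.1,-7],
  [0,0,-20],
  [0,0,-20],
  [0,0,-10],
  [0,0,0],
  [0,0,0],
  [0,0,0],
  [0,0,0],
], yaw=[0,0,0,0,0,0,0,0])

```text
t: 23.68
ee_pos: [631.4, -202.0, 16.2]
orientation: [-0.078, 3.139, -0.001]
ft_force: [0.1, 0.2, -0.3]
width: 44.0
grasp_force: 0.0
```

Call:
play_rows([
  [0,0,0],
  [0,0,0],
  [0,0,0],
  [0,0,0],
  [0,0,0],
  [0,0,0],
  [0,0,0],
  [0,0,0],
], yaw=[0,0,0,0,0,0,0,0], gripper=1)

```text
t: 24.35
ee_pos: [630.6, -201.6, 15.2]
orientation: [-0.078, 3.141, 0.0]
ft_force: [-0.4, 1.6, 1.9]
width: 9.9
grasp_force: 30.0
```

```bash
python3 pose.py
```

```text
24.35 [ 630.6 -201.6   15.2] yaw 2.84 tilt [0.0001 0.    ] F [-0.4  1.6  1.9] 9.9
```

Call:
play_rows([
  [0,0,5],
  [0,0,10],
  [0,0,20],
  [0,0,30],
  [0,0,30],
  [0,0,15],
  [0,0,0],
  [0,0,0],
], yaw=[0,0,0,0,0,0,0,0])

```text
t: 25.02
ee_pos: [630.6, -201.7, 125.8]
orientation: [-0.078, 3.14, -0.001]
ft_force: [0.2, 0.4, -6.6]
width: 9.6
grasp_force: 30.0
```

Call:
play_rows([
  [0.5,25,0],
  [0.5,35,0],
  [0.5,35,0],
  [0.5,35,0],
  [0.4,35,0],
  [0.4,26.5,0],
  [0,0,0],
  [0,0,0],
], yaw=[-0.4,-0.4,-0.4,-0.4,-0.4,-0.2,0,0])

```text
t: 25.68
ee_pos: [631.7, -8.5, 122.9]
orientation: [0.022, -3.138, -0.0]
ft_force: [0.2, 0.3, -5.5]
width: 9.9
grasp_force: 30.0
```

Call:
play_rows([
  [0,0,-20],
  [0,0,-30],
  [0,0,-30],
  [0,0,-10],
  [0,0,-5],
  [0,0,0],
  [0,0,0],
  [0,0,0],
], yaw=[0,0,0,0,0,0,0,0])

```text
t: 26.35
ee_pos: [634.7, -10.4, 31.7]
orientation: [-0.017, 3.139, -0.0]
ft_force: [1.0, 0.2, -5.5]
width: 10.1
grasp_force: 30.0
```

Call:
play_rows([
  [0,0,0],
  [0,0,0],
  [0,0,0],
  [0,0,0],
], yaw=[0,0,0,0])

```text
t: 26.68
ee_pos: [633.6, -10.1, 30.7]
orientation: [-0.018, 3.141, -0.0]
ft_force: [-0.3, 0.6, -6.7]
width: 9.8
grasp_force: 30.0
```

```bash
python3 pose.py
```

```text
26.6833 [633.6 -10.1  30.7] yaw 0.65 tilt [ 0.0008 -0.    ] F [-0.3  0.6 -6.7] 9.8
```

Call:
play_rows([
  [0,0,-5],
  [0,0,-4],
  [0,0,-3],
  [0,0,-0.3],
  [0,0,0],
  [0,0,0],
  [0,0,0],
  [0,0,0],
], yaw=[0,0,0,0,0,0,0,0])

```text
t: 27.35
ee_pos: [633.1, -10.1, 18.1]
orientation: [0.018, -3.141, -0.0]
ft_force: [-5.4, 0.2, 5.3]
width: 9.7
grasp_force: 30.0
```

```bash
python3 pose.py
```

```text
27.35 [633.1 -10.1  18.1] yaw 0.64 tilt [-0.0006  0.    ] F [-5.4  0.2  5.3] 9.7
```

Call:
play_rows([
  [0,0,0],
  [0,0,0],
  [0,0,0],
  [0,0,0],
  [0,0,0],
  [0,0,20],
  [0,0,40],
  [0,0,40],
], yaw=[0,0,0,0,0,0,0,0], gripper=0.5)

```text
t: 28.02
ee_pos: [632.0, -10.1, 117.2]
orientation: [0.017, -3.138, -0.0]
ft_force: [1.1, 0.1, 0.7]
width: 43.8
grasp_force: 0.0
```

Call:
play_rows([
  [20,0,40],
  [20,0,40],
  [0,0,0],
  [0,0,0],
  [0,0,0],
  [0,0,0],
  [0,0,0],
  [0,0,0],
], yaw=[0,0,0,0,0,0,0,0])

```text
t: 28.68
ee_pos: [669.5, -10.1, 190.6]
orientation: [0.017, -3.139, -0.0]
ft_force: [0.8, 0.2, 0.1]
width: 43.7
grasp_force: 0.0
```

```bash
python3 pose.py; python3 look.py TLR:641:-10 LR@6:673:-10
```

```text
28.6833 [669.5 -10.1 190.6] yaw 0.64 tilt [-0.0029  0.0001] F [0.8 0.2 0.1] 43.7
TLR [641.3 -10.1] deg 0.74 score 194.0
  target from rim [673.3  -9.7] from outline [675.2 -10.4] 0.34 185.8
LR@6 [672.9  -9.3] deg 0.61 score 217.9
```

Call:
play_rows([
  [-30,0,0],
  [-35,0,0],
  [-35,0,0],
  [-35,0,0],
  [-30,0,0],
  [-13,0,0],
  [0,0,0],
  [0,0,0],
], yaw=[0,0,0,0,0,0,0,0])

```text
t: 29.4
ee_pos: [492.9, -10.1, 192.5]
orientation: [-0.017, 3.141, -0.0]
ft_force: [0.5, 0.4, 0.4]
width: 44.0
grasp_force: 0.0
```

Call:
play_rows([
  [0,0,0],
  [0,0,0],
  [0,0,0],
  [0,0,0],
  [0,0,0],
  [0,0,0],
  [0,0,0],
], yaw=[0,0,0,0,0,0,0])

```text
t: 29.98
ee_pos: [492.7, -10.1, 192.2]
orientation: [0.018, -3.141, -0.0]
ft_force: [1.0, 0.7, -0.1]
width: 44.3
grasp_force: 0.0
```

```bash
python3 pose.py; python3 look.py TSR:460:-11:.09 LL@6:484:-13:.01
```

```text
29.9833 [492.7 -10.1 192.2] yaw 0.64 tilt [-0.0002  0.    ] F [ 1.   0.7 -0.1] 44.3
TSR [460.4 -11.4] deg 5.17 score 192.6
  target from rim [492.2  -8.6] from outline [492.2  -7.9] 5.31 205.5
LL@6 [483.5 -12.6] deg 0.89 score 188.2
```

Call:
play_rows([
  [-12,-1,-30],
  [-12,-1,-30],
  [-12,-1,-30],
  [-13.1,-0.1,-30],
  [0,0,0],
  [0,0,0],
  [0,0,0],
  [0,0,0],
], yaw=[0.2,0,0,0,0,0,0,0])

```text
t: 30.7
ee_pos: [446.0, -13.3, 74.0]
orientation: [-0.023, 3.138, -0.0]
ft_force: [0.1, -0.2, -0.4]
width: 44.0
grasp_force: 0.0
```

Call:
play_rows([
  [0,0,-14.2],
  [0,0,-20],
  [0,0,-20],
  [0,0,0],
  [0,0,0],
  [0,0,0],
  [0,0,0],
  [0,0,0],
], yaw=[0,0,0,0,0,0,0,0])

```text
t: 31.37
ee_pos: [444.5, -13.3, 19.3]
orientation: [-0.023, 3.139, -0.0]
ft_force: [1.1, -0.3, 0.5]
width: 43.8
grasp_force: 0.0
```

Call:
play_rows([
  [0,0,0],
  [0,0,0],
  [0,0,0],
  [0,0,0],
  [0,0,0],
  [0,0,0],
  [0,0,0],
  [0,0,0],
], yaw=[0,0,0,0,0,0,0,0], gripper=1)

```text
t: 32.03
ee_pos: [443.5, -13.3, 18.1]
orientation: [0.023, -3.141, 0.0]
ft_force: [-0.8, -1.3, 1.4]
width: 10.4
grasp_force: 30.0
```

```bash
python3 pose.py
```

```text
32.0333 [443.5 -13.3  18.1] yaw 0.83 tilt [-0.0001 -0.    ] F [-0.8 -1.3  1.4] 10.4
```

Call:
play_rows([
  [0,0,5],
  [0,0,10],
  [0,0,20],
  [0,0,30],
  [0,0,30],
  [0,0,15],
  [0,0,0],
  [0,0,0],
], yaw=[0,0,0,0,0,0,0,0])

```text
t: 32.7
ee_pos: [443.6, -13.2, 128.8]
orientation: [-0.023, 3.14, -0.0]
ft_force: [-0.5, 0.1, -6.5]
width: 9.8
grasp_force: 30.0
```

Call:
play_rows([
  [16,-20,0],
  [23,-28,0],
  [23,-28,0],
  [23,-28,0],
  [23,-28,0],
  [23,-28,0],
  [23,-28,0],
  [23,-28,0],
], yaw=[0,0,0,0,0,0,0,0])

```text
t: 33.37
ee_pos: [619.7, -230.1, 125.0]
orientation: [0.023, -3.137, -0.003]
ft_force: [-0.1, -1.0, -5.8]
width: 10.0
grasp_force: 30.0
```

Call:
play_rows([
  [10.5,-12,0],
  [0,0,0],
  [0,0,0],
  [0,0,0],
  [0,0,-30],
  [0,0,-30],
  [0,0,-20],
  [0,0,-10],
], yaw=[0,0,0,0,0,0,0,0])

```text
t: 34.03
ee_pos: [627.7, -239.0, 34.3]
orientation: [0.025, -3.135, -0.004]
ft_force: [-0.6, 0.2, -6.8]
width: 9.6
grasp_force: 30.0
```

Call:
play_rows([
  [0,0,0],
  [0,0,0],
  [0,0,0],
  [0,0,0],
  [0,0,0],
  [0,0,0],
  [0,0,0],
], yaw=[0,0,0,0,0,0,0])

```text
t: 34.62
ee_pos: [631.4, -241.4, 38.9]
orientation: [-0.023, 3.14, -0.001]
ft_force: [-0.6, -0.3, -5.8]
width: 9.5
grasp_force: 30.0
```

```bash
python3 pose.py
```

```text
34.6167 [ 631.4 -241.4   38.9] yaw 0.84 tilt [ 0.0011 -0.0004] F [-0.6 -0.3 -5.8] 9.5
```

Call:
play_rows([
  [0,0,-8],
  [0,0,-6],
  [0,0,-4],
  [0,0,-3],
  [0,0,-2],
  [0,0,0],
  [0,0,0],
  [0,0,0],
], yaw=[0,0,0,0,0,0,0,0])

```text
t: 35.28
ee_pos: [630.8, -241.2, 15.2]
orientation: [0.023, -3.141, -0.0]
ft_force: [-3.0, 1.0, -1.7]
width: 9.7
grasp_force: 30.0
```

Call:
play_rows([
  [0,0,0],
  [0,0,0],
  [0,0,0],
  [0,0,0],
], yaw=[0,0,0,0])

```text
t: 35.62
ee_pos: [630.9, -241.2, 15.1]
orientation: [0.023, -3.141, -0.0]
ft_force: [-3.3, 0.2, 0.1]
width: 9.8
grasp_force: 30.0
```

```bash
python3 pose.py
```

```text
35.6167 [ 630.9 -241.2   15.1] yaw 0.84 tilt [-0.0003  0.0001] F [-3.3  0.2  0.1] 9.8
```

Call:
play_rows([
  [0,0,0],
  [0,0,0],
  [0,0,0],
  [0,0,0],
  [0,0,0],
  [0,0,20],
  [0,0,40],
  [0,0,40],
], yaw=[0,0,0,0,0,0,0,0], gripper=0.5)

```text
t: 36.28
ee_pos: [629.8, -240.7, 114.5]
orientation: [0.023, -3.138, -0.002]
ft_force: [1.5, -0.7, 1.6]
width: 43.8
grasp_force: 0.0
```

Call:
play_rows([
  [20,0,40],
  [20,0,40],
  [0,0,0],
  [0,0,0],
  [0,0,0],
  [0,0,0],
  [0,0,0],
  [0,0,0],
], yaw=[0,0,0,0,0,0,0,0])

```text
t: 36.95
ee_pos: [667.2, -241.0, 187.9]
orientation: [0.023, -3.139, -0.002]
ft_force: [0.3, -0.0, 0.2]
width: 44.0
grasp_force: 0.0
```

```bash
python3 pose.py; python3 look.py LL@3:671:-241:.015
```

```text
36.95 [ 667.2 -241.   187.9] yaw 0.82 tilt [-0.0028  0.001 ] F [ 0.3 -0.   0.2] 44.0
LL@3 [ 671.3 -240.1] deg 1.04 score 196.2
```

Call:
play_rows([
  [-10,28,0],
  [-12,34,0],
  [-12,34,0],
  [-12,34,0],
  [-12,34,0],
  [-12,34,0],
  [-12,34,0],
  [-12,34,0],
], yaw=[0.4,0.4,0.4,0.4,0.4,0.4,0.4,0.4])

```text
t: 37.67
ee_pos: [573.2, 26.1, 189.3]
orientation: [0.111, -3.139, -0.0]
ft_force: [1.2, 0.1, -0.8]
width: 44.0
grasp_force: 0.0
```

Call:
play_rows([
  [-12,34,0],
  [-12,34,0],
  [-12,34,0],
  [-12,34,0],
  [-12,34,0],
  [-12,34,0],
  [0,8,0],
  [0,0,0],
], yaw=[0,0,0,0,0,0,0,0])

```text
t: 38.33
ee_pos: [501.7, 238.7, 189.4]
orientation: [0.116, -3.139, -0.0]
ft_force: [-0.4, -0.3, -0.2]
width: 44.2
grasp_force: 0.0
```

Call:
play_rows([
  [0,0,0],
  [0,0,0],
  [0,0,0],
  [0,0,0],
  [0,0,0],
  [0,0,0],
  [0,0,0],
  [0,0,0],
], yaw=[0,0,0,0,0,0,0,0])

```text
t: 39.0
ee_pos: [502.4, 236.6, 189.7]
orientation: [-0.11, 3.14, -0.0]
ft_force: [-0.2, 0.2, 0.1]
width: 44.2
grasp_force: 0.0
```

```bash
python3 pose.py; python3 look.py TLL:457:229:.03 SR@6:482.6:231:.07
```

```text
39.0 [502.4 236.6 189.7] yaw 4.02 tilt [ 0. -0.] F [-0.2  0.2  0.1] 44.2
TLL [457.3 229.1] deg 1.97 score 189.2
  target from rim [489.2 230.2] from outline [489.2 230.3] 1.78 231.3
SR@6 [482.3 231.3] deg 4.17 score 205.8
```

Call:
play_rows([
  [-13,-1.9,-30],
  [-13,-1.9,-30],
  [-13,-1.9,-30],
  [-13,-1.9,-30],
  [0,0,0],
  [0,0,0],
  [0,0,0],
  [0,0,0],
], yaw=[0.1,0,0,0,0,0,0,0])

```text
t: 39.72
ee_pos: [452.7, 230.1, 71.5]
orientation: [-0.113, 3.136, 0.003]
ft_force: [-0.8, 1.4, -0.0]
width: 43.8
grasp_force: 0.0
```

Call:
play_rows([
  [0,0,-13.7],
  [0,0,-20],
  [0,0,-18],
  [0,0,0],
  [0,0,0],
  [0,0,0],
  [0,0,0],
  [0,0,0],
], yaw=[0,0,0,0,0,0,0,0])

```text
t: 40.38
ee_pos: [451.2, 229.6, 19.2]
orientation: [-0.113, 3.137, 0.001]
ft_force: [-0.0, -0.6, 0.6]
width: 43.9
grasp_force: 0.0
```

Call:
play_rows([
  [0,0,0],
  [0,0,0],
  [0,0,0],
  [0,0,0],
  [0,0,0],
  [0,0,0],
  [0,0,0],
  [0,0,0],
], yaw=[0,0,0,0,0,0,0,0], gripper=1)

```text
t: 41.05
ee_pos: [450.2, 229.1, 18.0]
orientation: [0.114, -3.139, 0.0]
ft_force: [0.1, -1.3, 2.0]
width: 9.7
grasp_force: 30.0
```

```bash
python3 pose.py
```

```text
41.05 [450.2 229.1  18. ] yaw 4.14 tilt [-0.0002 -0.0002] F [ 0.1 -1.3  2. ] 9.7
```

Call:
play_rows([
  [0,0,5],
  [0,0,10],
  [0,0,20],
  [0,0,30],
  [0,0,30],
  [0,0,15],
  [0,0,0],
  [0,0,0],
], yaw=[0,0,0,0,0,0,0,0])

```text
t: 41.72
ee_pos: [450.6, 229.3, 128.9]
orientation: [-0.113, 3.138, 0.001]
ft_force: [0.3, -0.1, -3.7]
width: 10.0
grasp_force: 30.0
```

Call:
play_rows([
  [1,-25,0],
  [1.5,-35,0],
  [1.5,-35,0],
  [1.5,-35,0],
  [1.5,-35,0],
  [1.5,-35,0],
  [1.4,-30,0],
  [0,-10.4,0],
], yaw=[0.2,0.2,0.2,0.2,0.2,0.1,0,0])

```text
t: 42.38
ee_pos: [459.0, -14.2, 126.5]
orientation: [0.14, -3.136, 0.0]
ft_force: [0.3, -0.4, -3.8]
width: 9.8
grasp_force: 30.0
```

Call:
play_rows([
  [0,0,0],
  [0,0,-20],
  [0,0,-30],
  [0,0,-30],
  [0,0,-15],
  [0,0,0],
  [0,0,0],
  [0,0,0],
], yaw=[0,0,0,0,0,0,0,0])

```text
t: 43.05
ee_pos: [460.5, -10.5, 33.3]
orientation: [-0.145, 3.138, 0.0]
ft_force: [0.3, -0.5, -3.4]
width: 9.9
grasp_force: 30.0
```

Call:
play_rows([
  [0,0,0],
  [0,0,0],
  [0,0,0],
  [0,0,0],
  [0,0,0],
  [0,0,0],
], yaw=[0,0,0,0,0,0])

```text
t: 43.55
ee_pos: [460.3, -11.3, 33.2]
orientation: [-0.143, 3.138, -0.0]
ft_force: [0.1, 0.5, -3.8]
width: 9.5
grasp_force: 30.0
```

```bash
python3 pose.py
```

```text
43.55 [460.3 -11.3  33.2] yaw 5.23 tilt [ 0.0005 -0.    ] F [ 0.1  0.5 -3.8] 9.5
```

Call:
play_rows([
  [0,0,-5],
  [0,0,-5],
  [0,0,-3],
  [0,0,-2],
  [0,0,0],
  [0,0,0],
  [0,0,0],
  [0,0,0],
], yaw=[0,0,0,0,0,0,0,0])

```text
t: 44.22
ee_pos: [459.8, -11.2, 17.8]
orientation: [0.143, -3.137, -0.0]
ft_force: [-2.5, 0.2, 1.3]
width: 9.8
grasp_force: 30.0
```

```bash
python3 pose.py
```

```text
44.2167 [459.8 -11.2  17.8] yaw 5.24 tilt [-0.0009  0.    ] F [-2.5  0.2  1.3] 9.8
```

Call:
play_rows([
  [0,0,0],
  [0,0,0],
  [0,0,0],
  [0,0,0],
  [0,0,0],
  [0,0,20],
  [0,0,40],
  [0,0,40],
], yaw=[0,0,0,0,0,0,0,0], gripper=0.5)

```text
t: 44.88
ee_pos: [458.8, -11.1, 118.0]
orientation: [0.143, -3.134, -0.001]
ft_force: [0.6, -0.6, 0.5]
width: 44.2
grasp_force: 0.0
```

Call:
play_rows([
  [20,0,40],
  [20,0,40],
  [0,0,0],
  [0,0,0],
  [0,0,0],
  [0,0,0],
  [0,0,0],
  [0,0,0],
], yaw=[0,0,0,0,0,0,0,0])

```text
t: 45.55
ee_pos: [496.2, -11.2, 191.1]
orientation: [0.143, -3.135, -0.0]
ft_force: [0.7, -0.8, -0.0]
width: 43.9
grasp_force: 0.0
```

```bash
python3 pose.py; python3 look.py TSR:460:-11:.09 SR@6:492:-8.5:.09
```

```text
45.55 [496.2 -11.2 191.1] yaw 5.24 tilt [-0.003   0.0002] F [ 0.7 -0.8 -0. ] 43.9
TSR [460.4 -11.4] deg 5.16 score 193.6
  target from rim [492.2  -8.5] from outline [493.9  -8.2] 5.32 195.8
SR@6 [491.9  -7.9] deg 5.51 score 214.6
```

Call:
play_rows([
  [12,-20,0],
  [16.5,-29,0],
  [16.5,-29,0],
  [16.5,-29,0],
  [16.5,-29,0],
  [16.5,-29,0],
  [16.5,-29,0],
  [16.5,-29,0],
], yaw=[-0.6,-0.6,-0.6,-0.6,-0.6,-0.6,-0.4,-0.4])

```text
t: 46.27
ee_pos: [625.1, -235.7, 191.5]
orientation: [0.022, -3.14, -0.001]
ft_force: [0.5, -0.3, 0.8]
width: 44.0
grasp_force: 0.0
```

Call:
play_rows([
  [3.5,-7,-20],
  [0,0,-35],
  [0,0,-35],
  [0,0,-30],
  [0,0,0],
  [0,0,0],
  [0,0,0],
  [0,0,0],
], yaw=[0,0,0,0,0,0,0,0])

```text
t: 46.93
ee_pos: [630.0, -241.8, 74.9]
orientation: [-0.023, 3.138, -0.002]
ft_force: [-0.6, -0.1, 1.1]
width: 43.5
grasp_force: 0.0
```

Call:
play_rows([
  [0,0,0],
  [0,0,0],
  [0,0,0],
  [0,0,0],
  [0,0,0],
  [0,0,0],
], yaw=[0,0,0,0,0,0])

```text
t: 47.43
ee_pos: [628.5, -241.2, 72.7]
orientation: [-0.023, 3.141, -0.0]
ft_force: [0.7, -0.4, -0.1]
width: 44.3
grasp_force: 0.0
```

```bash
python3 pose.py
```

```text
47.4333 [ 628.5 -241.2   72.7] yaw 0.84 tilt [ 0.0001 -0.0001] F [ 0.7 -0.4 -0.1] 44.3
```

Call:
play_rows([
  [2.4,0,-7.5],
  [0,0,-20],
  [0,0,-20],
  [0,0,-10],
  [0,0,0],
  [0,0,0],
  [0,0,0],
  [0,0,0],
], yaw=[0,0,0,0,0,0,0,0])

```text
t: 48.1
ee_pos: [631.7, -241.6, 16.1]
orientation: [-0.023, 3.14, -0.001]
ft_force: [-0.4, -0.7, 0.1]
width: 44.0
grasp_force: 0.0
```

Call:
play_rows([
  [0,0,0],
  [0,0,0],
  [0,0,0],
  [0,0,0],
  [0,0,0],
  [0,0,0],
  [0,0,0],
  [0,0,0],
], yaw=[0,0,0,0,0,0,0,0], gripper=1)

```text
t: 48.77
ee_pos: [630.9, -241.2, 15.1]
orientation: [-0.023, 3.141, 0.0]
ft_force: [-0.9, 0.2, 2.5]
width: 9.6
grasp_force: 30.0
```

```bash
python3 pose.py
```

```text
48.7667 [ 630.9 -241.2   15.1] yaw 0.84 tilt [0. 0.] F [-0.9  0.2  2.5] 9.6
```

Call:
play_rows([
  [0,0,5],
  [0,0,10],
  [0,0,20],
  [0,0,30],
  [0,0,30],
  [0,0,15],
  [0,0,0],
  [0,0,0],
], yaw=[0,0,0,0,0,0,0,0])

```text
t: 49.43
ee_pos: [630.9, -241.3, 125.7]
orientation: [-0.023, 3.14, -0.001]
ft_force: [0.0, -0.6, -6.3]
width: 10.1
grasp_force: 30.0
```

Call:
play_rows([
  [-8,20,0],
  [-13,33.5,0],
  [-13,33.5,0],
  [-13,33.5,0],
  [-13,33.5,0],
  [-13,33.5,0],
  [-13,33.5,0],
  [-13,33.5,0],
], yaw=[0.1,0.1,0.1,0.1,0.1,0.1,0.1,0.1])

```text
t: 50.1
ee_pos: [529.3, 14.6, 123.1]
orientation: [0.044, -3.137, -0.0]
ft_force: [0.7, 1.1, -6.2]
width: 10.1
grasp_force: 30.0
```

Call:
play_rows([
  [-13,33.5,0],
  [-13,33.5,0],
  [-13,33.5,0],
  [-13,33.5,0],
  [-13,33.5,0],
  [-13,33.5,0],
  [-5,14.6,0],
  [0,0,0],
], yaw=[0.1,0.1,0,0,0,0,0,0])

```text
t: 50.77
ee_pos: [446.4, 231.1, 123.4]
orientation: [0.056, -3.138, 0.001]
ft_force: [0.2, -1.0, -6.6]
width: 9.6
grasp_force: 30.0
```

Call:
play_rows([
  [0,0,0],
  [0,0,0],
  [0,0,0],
  [0,0,-20],
  [0,0,-30],
  [0,0,-20],
  [0,0,-10],
  [0,0,0],
], yaw=[0,0,0,0,0,0,0,0])

```text
t: 51.43
ee_pos: [447.7, 227.3, 43.0]
orientation: [0.048, -3.137, 0.003]
ft_force: [-0.0, -0.6, -5.0]
width: 9.9
grasp_force: 30.0
```

Call:
play_rows([
  [0,0,0],
  [0,0,0],
  [0,0,0],
  [0,0,0],
  [0,0,0],
  [0,0,0],
  [0,0,0],
], yaw=[0,0,0,0,0,0,0])

```text
t: 52.02
ee_pos: [449.0, 229.0, 45.4]
orientation: [-0.05, 3.141, 0.0]
ft_force: [-0.1, 0.2, -6.5]
width: 10.0
grasp_force: 30.0
```

```bash
python3 pose.py
```

```text
52.0167 [449.  229.   45.4] yaw 1.84 tilt [0.0006 0.0003] F [-0.1  0.2 -6.5] 10.0
```

Call:
play_rows([
  [0,0,-10],
  [0,0,-8],
  [0,0,-5],
  [0,0,-3],
  [0,0,-1.2],
  [0,0,0],
  [0,0,0],
  [0,0,0],
], yaw=[0,0,0,0,0,0,0,0])

```text
t: 52.68
ee_pos: [448.1, 228.5, 17.9]
orientation: [0.05, -3.14, 0.001]
ft_force: [-3.9, -1.9, 5.6]
width: 10.2
grasp_force: 30.0
```

```bash
python3 pose.py
```

```text
52.6833 [448.1 228.5  17.9] yaw 1.83 tilt [-0.0016 -0.0008] F [-3.9 -1.9  5.6] 10.2
```

Call:
play_rows([
  [0,0,0],
  [0,0,0],
  [0,0,0],
  [0,0,0],
  [0,0,0],
  [0,0,20],
  [0,0,40],
  [0,0,40],
], yaw=[0,0,0,0,0,0,0,0], gripper=0.5)

```text
t: 53.35
ee_pos: [447.7, 228.3, 117.7]
orientation: [0.05, -3.138, 0.003]
ft_force: [0.3, 0.5, 0.7]
width: 44.1
grasp_force: 0.0
```

Call:
play_rows([
  [20,0,40],
  [20,0,40],
  [0,0,0],
  [0,0,0],
  [0,0,0],
  [0,0,0],
  [0,0,0],
  [0,0,0],
], yaw=[0,0,0,0,0,0,0,0])

```text
t: 54.02
ee_pos: [485.0, 228.6, 190.9]
orientation: [0.051, -3.138, 0.002]
ft_force: [-0.1, -0.4, 0.1]
width: 44.1
grasp_force: 0.0
```

```bash
python3 pose.py; python3 look.py TLL:457:229:.03 LL@6:489:230:.03; python3 - <<'E'
from h import *
p=viewer.get_image('top');i=cv2.cvtColor(p['pixels'],cv2.COLOR_RGB2BGR)
cv2.imwrite('pics/topf.png',cv2.resize(i[90:310,90:390],(800,587),interpolation=cv2.INTER_CUBIC))
E
```

```text
54.0167 [485.  228.6 190.9] yaw 1.85 tilt [-0.0028 -0.0012] F [-0.1 -0.4  0.1] 44.1
TLL [457.  229.1] deg 1.93 score 193.0
  target from rim [489.  230.2] from outline [489.6 231.4] 1.88 182.2
LL@6 [488.  230.2] deg 1.97 score 187.5
```

View pics/topf.png

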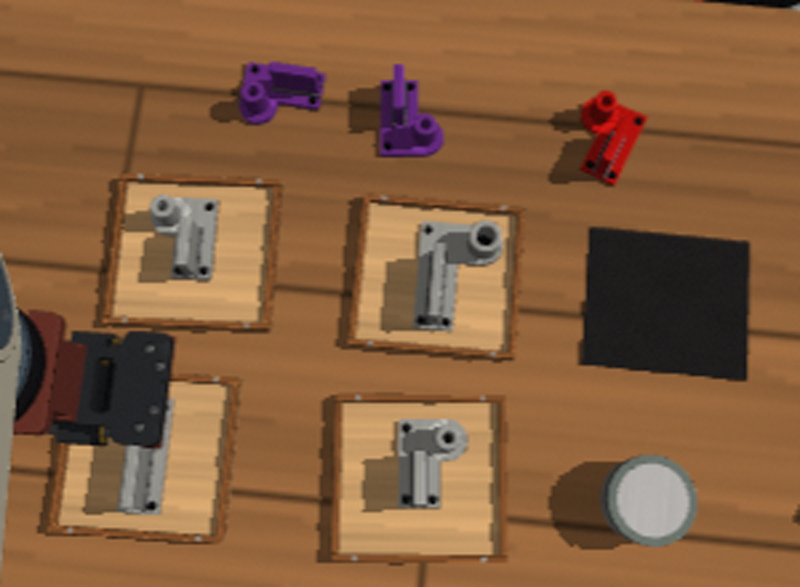

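The final top view shows all outlines covered: SL in A (190,240), LR in B (450,275), SR in D (425,465) and LL in C (145,460). The tin is unmoved at (650,500) and the mat is empty. All fits are within about 1 mm, so I'm handing in.

```bash
python3 -c "
from h import *
print(ticket.close_job())"
```

```text
the job is handed in; nothing more can be done
None
```

All four brackets now lie flat on their own outlines, each within about 1 mm by the camera fits; the tin was left where it stood, and the job was handed in after about 54 s of robot time (the hand-in gave no verdict).

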